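# Find the stop bar's hole by feel and pin it

## Robot

A 6-joint arm with a two-finger parallel gripper is mounted at the origin on the work surface. World frame = base frame: x ahead of the robot, y to its left, z up, the work surface at z = 0. Lengths are in mm, angles in rad, forces in N, time in s.
With the tool pointing down it reaches from about 300 to 775 mm from the base axis. Payload 14.6 kg.
Tool frame: the origin (TCP) lies on the mounting face of the last link; the fingertips stand 199 mm ahead of it and the grasp point (between the pads) lies 180 mm ahead of it; z points along the fingers, y is the line along which they close (so a half turn about z gives the same grasp; the last joint's range is limited). The gripper opens to 94 mm and grips with 3 to 60 N. Pads are 16 mm wide; open, the fingers measure 119 mm over their backs; the gripper's body (75 mm by 177 mm) begins 78 mm behind the grasp point.
Start: joints at [-1.415, 0.3, 1.521, -0, 1.321, -0.067], TCP at [121.523, -536.398, 404.646] pointing down, gripper open.
Joint ranges: [-3.03, 3.03], [-0.79, 2.21], [0.23, 2.52], [-1.04, 4.18], [0, 3.07], [-2.55, 2.55]. Speed limits (rad/s): [2.22, 2.22, 2.57, 3.14, 3.14, 3.14].

## Interface

Orientations are given as [roll, pitch, yaw] about the fixed x, y, z axes, in that order (R = Rz(yaw) Ry(pitch) Rx(roll)).
In Python, from cell import manip gives the robot as it stands. The module is installed in compiled form; this text tells all that it offers.
- The arm moves only by the shell command python3 -m creep 'ROWS' [FORCE]. ROWS is a JSON object of lists of equal length, an entry for each row: "slide": the shift along the world's x, y, z in cm, a list of three; "turn": the turn about the world's z in rad; "claw": the opening, from 0 (shut) to 1 (fully open). A call has 1 to 8 rows; each row shifts and turns the commanded pose from where the row before left it; what a row does not reach is not made up. A row lasts 1/8 s, in which the tool goes at most 62.5 mm and 10.7 degrees, less where a joint would pass 70% of its speed; a pose out of reach is approached as far as the arm can. A call with a gripper value outside its range is refused whole. The fingers move at their own pace and stop on an object; FORCE is the grip in N (left out, the last holds). Time passes only in rows, so rows that do not move let the fingers close. It gives the time, the measured TCP pose, the force, the opening and the grip force at its end, in the units of the state.
- manip.read_state(): the state, without advancing time (a new reading comes with each control period).
- manip.camera(name): name is "scene" or "top" or "wrist"; returns (picture, depth): 400x640x3 uint8, red, green, blue; 400x640 float32, mm along the optical axis (not along the pixel's ray), 0 where there is no reading.
- manip.calibration(name): a dict with "intrinsics" (3x3 intrinsics, pixels), "pose" (4x4, takes a point from camera to world coordinates). Camera axes: x right, y up, looking along -z (the intrinsics and any distortion apply to the point x, -y, -z); pixel columns grow to the right and rows downward; lengths in mm; the calibration is good to about 2 mm. A picture is of the moment at which its call begins: read the wrist's pose just before it. calibration takes no time and is no camera call; for the wrist camera it gives the pose at the moment of the call.
- manip.sign_off(): hands the job in; it is judged then, once.
Trained networks look in the newest picture that a camera, given by its name, has taken for a name from the list of things; names that differ only in an ending like _2 or _b are one class to them, and where a whole thing is asked for, a point or a joint stands for the part that bears it (a point fixed in the world has none). Each returns a list of dicts, best first, with "score" (0 to 1); they miss things now and then, are a little off and sometimes report something else, mostly with a low value. They report only what shows in the picture. A call takes as long as a camera call. They do not tell look-alikes from the thing itself.
- manip.cut_out(query, camera): "mask" (400x640 bool, what is visible of it) and "position" ([column, row] in pixels, amid what is visible of it).
The state is a dict: "clock": time; "joints": joint angles; "qd": joint speeds; "effort": joint torques, N m; "eef_pos": TCP position; "eef_rot": TCP orientation; "wrist_force": force on the tool from outside, world axes, zero at the start; "moment": the same for the moment, N m; "finger_gap": finger opening in mm; "finger_force": force on a finger pad.
Only numpy, scipy, OpenCV 4.12 (cv2) and the standard library are available. Lean on these libraries where they do the work, as an engineer would, in place of code of your own. Each camera call takes 0.05 s, during which the arm holds its last target. There are 200 camera calls.

## Task

Lock the welding jig's hidden stop bar: pick up the spring plunger by its orange grip, put its brass rod into the letterbox opening in the front of the jig and feel along the bar at the back with it for the hole. Push the rod through the hole until the barrel's front is home against the jig, then let go and leave it there. Work gently, never more than 20 newtons on the rod, and leave the other things on the bench where they are.

Things in the scene. Friction and masses are not known exactly. Their poses are not given: they have to be found in the camera images.
- plunger: Spring plunger (locking tool, 0.35 to 0.5 kg) standing on its foot on the bench. Origin: centre of the foot's underside; x = the way the rod points (level), z up. Black foot 60 (x) x 34 x 55 mm high; on it a steel barrel, 30 mm diameter along x, axis 70 mm above the origin, x = -30 to +50 mm; on top the orange grip. Centre of mass below the barrel axis.
- grip (a point): Middle of the orange grip block, 110 mm straight above the plunger's origin, axes as the plunger's. Block 22 mm thick (x) x 26 mm wide (y), from 84 to 136 mm above the origin. Its flat faces look to +x and -x: gripping across those two takes the pressing force best.
- rod: Brass rod of the plunger, 12 mm diameter, round-nosed, standing 75 mm out of the barrel. Origin: its tip, 125 mm ahead of and 70 mm above the plunger's origin; x = the way it points. It slides back into the barrel up to 20 mm against a spring (1.8 N to start, 0.3 N more per mm, 7.8 N at the bottom) and springs out by itself. Rigid sideways. More than 20 N on it from any side spoils it.
- rod_tip (a point): Tip of the brass rod (same point as rod). When the tool is held by its grip the tip may droop some 2 to 4 mm; a rod resting on the tunnel's floor has its axis 102 mm above the bench.
- nose (a point): Centre of the flat front of the steel barrel, 50 mm ahead of and 70 mm above the plunger's origin.
- jig: Welding jig, fixed: grey steel base, blue roof and cheeks, 150 (x) x 260 (y) x 130 mm high; clamps and a bracket on the roof reach 205 mm, 70 mm or more behind the front (but for two 5 mm bolt heads). Origin: on the bench, mid-width, 60 mm behind the front; x = into the jig (square to its front, away from the robot), z up. Its front, which faces the robot, has the letterbox opening.
- mouth (a point): Centre of the letterbox opening, in the jig's front, 107 mm above the bench; axes as the jig's. The opening is 110 mm wide (jig y = -55 to +55 mm) and 22 mm high (96 to 118 mm above the bench); it is a tunnel 45 mm deep with flat floor and roof, ending at the stop bar.
- bar_face (a point): Middle of the tunnel's back, 45 mm behind the mouth, 107 mm above the bench (jig axes): the flat hidden face of the stop bar, 27 mm thick. One hole goes through it along jig x, 14.5 mm wide, 17.5 mm high, 96 to 113.5 mm above the bench; its middle is anywhere from y = -35 to +35 mm from this point, is not measured and cannot be seen. Barrel home: rod tip 30 mm past this face, free beyond.
- hammer: Bystander: hammer lying on the bench, about 260 mm long. Origin at its middle, on the bench. Leave alone.
- spray: Bystander: yellow spray can with a red cap, 60 mm diameter, 170 mm tall, standing. Origin at its middle, on the bench. Leave alone.
- magnet: Bystander: red square welding magnet, 70 x 70 x 20 mm. Origin at its middle, on the bench. Leave alone.
- tape: Bystander: white tape roll, ring 70 mm diameter, 24 mm tall. Origin at its middle, on the bench. Leave alone.
- offcut: Bystander: loose steel plate 110 x 70 x 8 mm. Origin at its middle, on the bench. Leave alone.
- collar: Bystander: steel shaft collar, ring 56 mm diameter, 30 mm tall. Origin at its middle, on the bench. Leave alone.
- cup: Bystander: steel cup 80 mm diameter, 90 mm tall. Origin at its middle, on the bench. Leave alone.
Not all that is in view belongs to the job. Of the things like the plunger, leave any that is blue, green or red; of the rest the smaller one is meant.

How it is judged:
By the outcome, as a careful person would: the job done as asked, in the order asked, and still so for the second after the job is handed in, with the robot touching nothing.
It also fails if it takes over 51 s, if anything falls off the work surface, if the arm or the gripper's body presses on something with over 40 N, if the wrist force passes 120 N, or if a joint passes its speed limit or range.

## Working session

There is one attempt and no reset: what is moved stays moved. The work goes in short steps, Python scripts to look and compute and a shell command to move; the robot and the scene stay as the last step left them, time stands still between calls to the robot, and variables do not carry over. Pictures are saved under pics/ and viewed, at most 10 in all, crops included, and the job is handed in when it is done.

```bash
mkdir -p pics; cat > h.py <<'E'
import numpy as np, cv2
from cell import manip
def pts(name, depth, mask=None):
    c=manip.calibration(name);K=np.array(c["intrinsics"]);T=np.array(c["pose"])
    m=depth>0
    if mask is not None: m&=mask
    v,u=np.nonzero(m);d=depth[v,u]
    P=np.stack([(u-K[0,2])/K[0,0]*d,-(v-K[1,2])/K[1,1]*d,-d],1)
    return P@T[:3,:3].T+T[:3,3],u,v
E
python3 - <<'E'
from h import *
print(manip.calibration("top").keys())
for n in("scene","top"):
    p,d=manip.camera(n);cv2.imwrite(f"pics/{n}.png",p[:,:,::-1])
    np.savez(f"{n}.npz",p=p,d=d)
    for q in("plunger","grip","jig","rod"):
        for r in manip.cut_out(q,n):
            P,u,v=pts(n,d,r["mask"])
            print(n,q,round(r["score"],2),np.round(r["position"]),len(P), np.round(np.median(P,0)) if len(P) else 0, np.round(np.percentile(P,[2,98],axis=0)).tolist() if len(P) else 0)
print(manip.read_state())
E
```

```text
dict_keys(['intrinsics', 'pose'])
scene plunger 0.85 [261. 179.] 950 [ 346. -308.   94.] [[315.0, -355.0, 3.0], [356.0, -168.0, 184.0]]
scene plunger 0.82 [207. 177.] 516 [ 250. -496.   69.] [[227.0, -533.0, 3.0], [268.0, -400.0, 135.0]]
scene plunger 0.78 [281. 212.] 410 [ 529. -251.   76.] [[488.0, -271.0, -0.0], [619.0, -224.0, 137.0]]
scene plunger 0.74 [155. 227.] 671 [ 539. -671.   68.] [[368.0, -701.0, -1.0], [563.0, -650.0, 136.0]]
scene plunger 0.63 [383. 173.] 945 [379. 158.  94.] [[85.0, 118.0, -2.0], [407.0, 295.0, 196.0]]
scene grip 0.88 [154. 226.] 569 [ 540. -671.   72.] [[434.0, -695.0, 7.0], [563.0, -651.0, 136.0]]
scene grip 0.82 [380. 172.] 857 [380. 154. 102.] [[269.0, 117.0, 7.0], [407.0, 266.0, 196.0]]
scene grip 0.7 [280. 217.] 415 [ 529. -251.   77.] [[487.0, -271.0, 1.0], [624.0, -226.0, 138.0]]
scene grip 0.6 [259. 180.] 925 [ 346. -309.   94.] [[324.0, -354.0, 4.0], [356.0, -171.0, 184.0]]
scene grip 0.59 [211. 174.] 478 [ 251. -496.   69.] [[231.0, -531.0, 7.0], [268.0, -398.0, 134.0]]
scene grip 0.21 [212. 252.] 246 [ 663. -478.   26.] [[628.0, -501.0, 4.
[... 2438 characters left out ...]
ck': 0.5, 'joints': array([-1.41461072e+00,  2.99942817e-01,  1.52107443e+00,  1.71960145e-05,
        1.32066117e+00, -6.65965838e-02]), 'qd': array([-9.27128900e-04,  4.62493825e-05,  5.81656761e-05,  5.62426300e-04,
       -1.07379704e-03,  4.77863729e-04]), 'effort': array([-8.46928888e-04, -5.31346250e+01, -3.52735054e+01,  7.07566738e-02,
        2.15393590e-02,  1.46716815e-06]), 'eef_pos': array([ 121.5170834 , -536.39357252,  404.59056751]), 'eef_rot': array([-3.14150819e+00, -2.23307297e-05,  2.22777934e-01]), 'wrist_force': array([-0.02027111, -0.16423657,  0.23856502]), 'moment': array([-0.01291062,  0.00493181, -0.02036697]), 'finger_force': 0.0, 'finger_gap': 93.84325327375652}
```

```bash
python3 - <<'E'
import cv2,numpy as np
a=cv2.imread("pics/scene.png");b=cv2.imread("pics/top.png")
c=cv2.resize(a[120:320,100:500],(800,400));cv2.imwrite("pics/c1.png",c)
c=cv2.resize(b[100:300,150:500],(800,457),interpolation=cv2.INTER_CUBIC);cv2.imwrite("pics/c2.png",c)
E
```

```text
(no output)
```

View pics/c1.png

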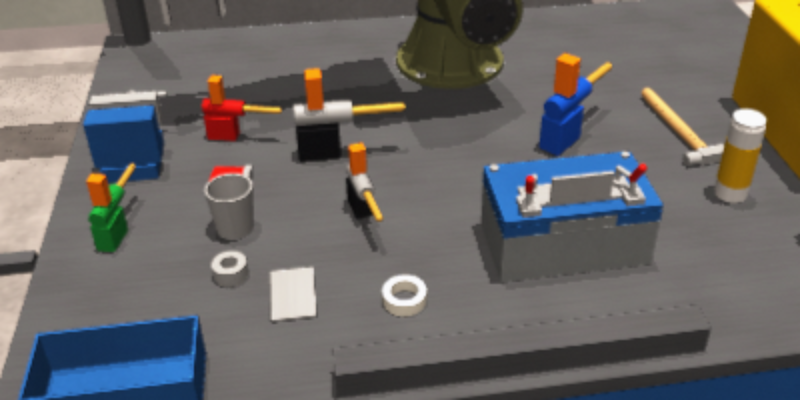

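View pics/c2.png

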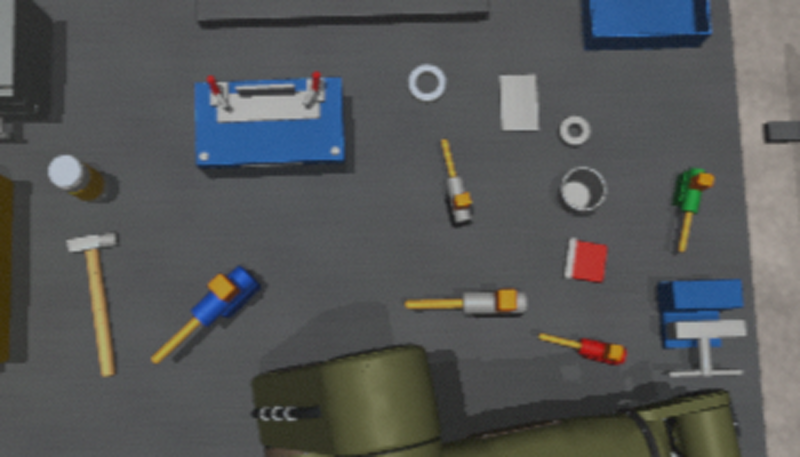

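Candidates in the scene picture are red (208,175), large steel/black (261,179), small steel/black (281,212), green (154,226) and blue (383,173). Blue, green and red are excluded. Of the two steel ones the smaller is meant, at (281,212) in scene and (350,187) in top; its 140 mm height fits, against 189 mm for the other. Next I'll measure it and the jig.

```bash
python3 - <<'E'
from h import *
for n in("top","scene"):
    z=np.load(n+".npz");p,d=z["p"],z["d"]
    P,u,v=pts(n,d);hsv=cv2.cvtColor(p,cv2.COLOR_RGB2HSV)[v,u].astype(int)
    near=(abs(P[:,0]-530)<120)&(abs(P[:,1]+245)<60)
    g=near&(P[:,2]>128)&(P[:,2]<150)
    print(n,"griptop",g.sum(),P[g].mean(0).round(1),P[g].min(0).round(),P[g].max(0).round())
    org=near&(hsv[:,1]>150)
    print(' hues',np.unique(hsv[org,0]//3*3,return_counts=True))
    r=near&(hsv[:,1]>110)&(P[:,2]>60)&(P[:,2]<85)&(P[:,0]>545)
    Q=P[r];m=Q[:,:2].mean(0);w=np.linalg.svd(Q[:,:2]-m)[2][0];w*=np.sign(w[0])
    s=(Q[:,:2]-m)@w
    print(" rod",r.sum(),Q.mean(0).round(1),"yaw",np.arctan2(w[1],w[0]).round(3),"tip",(m+w*s.max()).round(),"start",(m+w*s.min()).round())
    bb=near&(P[:,2]>45)
    Q=P[bb];m=Q[:,:2].mean(0);w=np.linalg.svd(Q[:,:2]-m)[2][0];print(" all yaw",np.arctan(w[1]/w[0]).round(3))
    # jig roof
    j=(P[:,0]>540)&(P[:,0]<780)&(P[:,1]>-90)&(P[:,1]<260)&(P[:,2]>122)&(P[:,2]<138)
    Q=P[j][:,:2].astype(np.float32)
    print(" jig",j.sum(),"z",np.median(P[j,2]).round(1),cv2.minAreaRect(Q))
    b=Q[:,1].min();
    fr=[]
    for y in range(-30,190,10):
        s=Q[abs(Q[:,1]-y)<6]
        if len(s)>3: fr.append((y,s[:,0].min()))
    fr=np.array(fr);print(" front",np.polyfit(fr[:,0],fr[:,1],1).round(3),fr[:,1].round().tolist(),Q[:,1].min(),Q[:,1].max())
    table=(abs(P[:,0]-450)<30)&(abs(P[:,1]-0)<30);print(' table z',np.median(P[table,2]))
a=cv2.imread("pics/scene.png")[185:250,250:310];b=cv2.imread("pics/top.png")[155:205,330:370]
cv2.imwrite("pics/c3.png",np.hstack([cv2.resize(a,(400,433)),cv2.resize(b,(346,433))]))
E
```

```text
top griptop 36 [ 507.3 -253.9  135.3] [ 496. -267.  129.] [ 520. -242.  142.]
 hues (array([ 9, 12, 15, 18, 21, 24, 27]), array([ 1,  2,  6, 10, 31, 13,  2]))
 rod 39 [ 594.6 -236.8   75.9] yaw 0.2 tip [ 628. -230.] start [ 563. -243.]
 all yaw 0.175
 jig 1859 z 130.4 ((659.0400390625, 82.14768981933594), (151.8867950439453, 260.0058898925781), 0.7423518300056458)
 front [-1.30000e-02  5.85511e+02] [588.0, 585.0, 584.0, 584.0, 585.0, 585.0, 586.0, 586.0, 585.0, 586.0, 584.0, 584.0, 584.0, 584.0, 583.0, 584.0, 583.0, 584.0, 585.0, 585.0, 582.0, 582.0] -47.713905 211.66988
 table z 0.041291052142241824
scene griptop 36 [ 511.2 -253.4  134.8] [ 494. -265.  129.] [ 521. -241.  140.]
 hues (array([  9,  12,  15,  18,  21,  24, 105, 108]), array([85,  2, 11, 43, 20,  7, 21,  1]))
 rod 59 [ 593.2 -237.2   74.2] yaw 0.192 tip [ 629. -230.] start [ 555. -245.]
 all yaw 0.252
 jig 1658 z 130.2 ((658.40283203125, 83.35835266113281), (159.54635620117188, 261.3184509277344), 0.936871349811554)
 front [-1.80000e-02  5.85391e+02] [583.0, 583.0, 586.0, 587.0, 583.0, 583.0, 589.0, 586.0, 585.0, 587.0, 586.0, 584.0, 587.0, 584.0, 584.0, 581.0, 584.0, 586.0, 578.0, 581.0, 582.0, 581.0] -48.12325 215.16064
 table z 0.29370095866346446
```

View pics/c3.png

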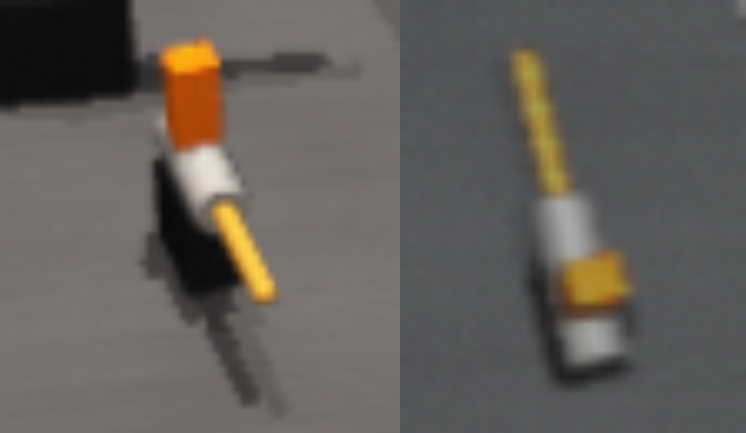

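The crop shows orange grip, steel barrel and black foot, so the choice is right. Grip ≈ (507.5, −254), yaw ≈ 0.195. Jig mouth ≈ (584.4, 82), yaw ≈ 0.015. Moving over the grip.

```bash
python3 -m creep '{"slide":[[4.8,3.5,0],[4.8,3.5,0],[4.8,3.5,0],[4.8,3.5,0],[4.8,3.5,0],[4.8,3.5,0],[4.8,3.5,0],[4.8,3.5,0]],"turn":[0.18,0.18,0.18,0.18,0.18,0.18,0.18,0.18],"claw":[1,1,1,1,1,1,1,1]}'
```

```text
clock: 1.5
eef_pos: [506.9, -254.9, 404.8]
eef_rot: [3.141, 0.0, 1.669]
wrist_force: [-0.3, -0.7, 0.2]
finger_gap: 93.9
finger_force: 0.0
```

```bash
python3 -m creep '{"slide":[[0,0,-2],[0,0,-2],[0,0,0]],"turn":[0.097,0,0],"claw":[1,1,1]}'; python3 - <<'E'
from h import *
n="wrist";p,d=manip.camera(n);cv2.imwrite("pics/w1.png",p[:,:,::-1])
P,u,v=pts(n,d);hsv=cv2.cvtColor(p,cv2.COLOR_RGB2HSV)[v,u].astype(int)
near=(abs(P[:,0]-550)<120)&(abs(P[:,1]+245)<60)
g=near&(P[:,2]>130)&(P[:,2]<145)&(hsv[:,1]>100)
print(g.sum(),P[g].mean(0).round(1) if g.any() else 0, cv2.minAreaRect(P[g][:,:2].astype(np.float32)) if g.any() else 0)
r=near&(hsv[:,1]>100)&(P[:,2]>60)&(P[:,2]<85)&(P[:,0]>565)
Q=P[r]
if len(Q)>5:
    m=Q[:,:2].mean(0);w=np.linalg.svd(Q[:,:2]-m,full_matrices=False)[2][0];w*=np.sign(w[0]);s=(Q[:,:2]-m)@w
    print("rod",len(Q),Q.max(0).round(1),"yaw",np.arctan2(w[1],w[0]).round(3),"tip",(m+w*s.max()).round(1))
print(manip.read_state()["eef_pos"],manip.calibration(n)["pose"].round(2))
E
```

```text
clock: 1.88
eef_pos: [505.5, -256.2, 363.5]
eef_rot: [-3.14, -0.002, 1.76]
wrist_force: [0.4, 0.3, 0.8]
finger_gap: 94.2
finger_force: 0.0
1139 [ 506.8 -253.5  137.1] ((506.9100341796875, -254.59255981445312), (21.16683578491211, 25.093395233154297), 11.705315589904785)
rod 954 [ 628.6 -226.6   79.6] yaw 0.192 tip [ 628.8 -230. ]
[ 505.55693717 -256.45224293  364.72621588] [[ 9.8000e-01 -1.8000e-01 -5.0000e-02  4.8983e+02]
 [ 1.9000e-01  9.4000e-01  2.8000e-01 -1.7469e+02]
 [-0.0000e+00 -2.9000e-01  9.6000e-01  3.4527e+02]
 [ 0.0000e+00  0.0000e+00  0.0000e+00  1.0000e+00]]
```

View pics/w1.png

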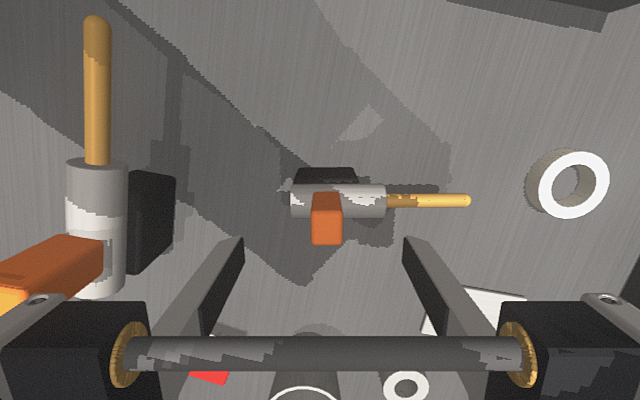

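The wrist view shows the plunger level between the fingers: grip at (327,220), rod tip at (468,200), the large one well off at the left. Descend and grip.

```bash
python3 -m creep '{"slide":[[0.1,0.2,-2.5],[0,0,-2.5],[0,0,-2],[0,0,0],[0,0,0],[0,0,0],[0,0,0],[0,0,0]],"turn":[0,0,0,0,0,0,0,0],"claw":[1,1,1,1,0,0,0,0]}' 55; python3 -m creep '{"slide":[[0,0,0],[0,0,0]],"turn":[0,0],"claw":[0,0]}'
```

```text
clock: 2.92
eef_pos: [506.5, -254.4, 294.9]
eef_rot: [3.141, 0.0, 1.76]
wrist_force: [0.2, -0.4, -0.7]
finger_gap: 57.4
finger_force: 0.0
clock: 3.18
eef_pos: [506.5, -254.4, 294.6]
eef_rot: [-3.142, -0.0, 1.76]
wrist_force: [0.2, 0.6, -0.3]
finger_gap: 37.2
finger_force: 0.0
```

```bash
python3 -m creep '{"slide":[[0,0,0],[0,0,0],[0,0,0],[0,0,0]],"turn":[0,0,0,0],"claw":[0,0,0,0]}'; python3 -m creep '{"slide":[[0,0,1.5],[0,0,2],[0,0,2],[0,0,0]],"turn":[0,0,0,0],"claw":[0,0,0,0]}'
```

```text
clock: 3.68
eef_pos: [506.5, -254.4, 294.6]
eef_rot: [-3.141, -0.0, 1.76]
wrist_force: [0.6, 0.1, -0.5]
finger_gap: 22.0
finger_force: 55.0
clock: 4.18
eef_pos: [506.6, -254.4, 351.5]
eef_rot: [3.139, 0.002, 1.76]
wrist_force: [0.5, -0.0, -4.4]
finger_gap: 21.8
finger_force: 55.0
```

```bash
python3 -m creep '{"slide":[[-1.9,3.7,0],[-1.9,4.3,0],[-1.9,4.3,0],[-1.9,4.3,0],[0,4.3,0],[0,4.3,0],[0,4.5,-1.0],[0,0,-0.95]],"turn":[-0.025,-0.025,-0.025,-0.025,-0.025,-0.025,-0.024,0],"claw":[0,0,0,0,0,0,0,0]}';python3 -m creep '{"slide":[[0,0,0],[0,0,0]],"turn":[0,0],"claw":[0,0]}'; python3 - <<'E'
from h import *
for n in("wrist","top","scene"):
    p,d=manip.camera(n);cv2.imwrite(f"pics/{n}2.png",p[:,:,::-1])
    P,u,v=pts(n,d);hsv=cv2.cvtColor(p,cv2.COLOR_RGB2HSV)[v,u].astype(int)
    r=(hsv[:,1]>100)&(P[:,0]>485)&(P[:,0]<570)&(abs(P[:,1]-45)<15)&(P[:,2]>85)&(P[:,2]<125)&(abs(hsv[:,0]-19)<10)
    Q=P[r]; print(n,len(Q))
    if len(Q)>5:
        m=Q.mean(0);w=np.linalg.svd(Q-m,full_matrices=False)[2][0];w*=np.sign(w[0]);s=(Q-m)@w
        print(m.round(1),"dir",w.round(3),"tip",(m+w*s.max()).round(1),"start",(m+w*s.min()).round(1))
        for x in range(490,570,15):
            k=abs(Q[:,0]-x)<7
            if k.sum()>2: print(x,"top z",Q[k,2].max().round(1),"y",Q[k,1].min().round(1),Q[k,1].max().round(1))
    if n=="wrist":
        j=(P[:,0]>560)&(P[:,0]<720)&(P[:,2]>126)&(P[:,2]<134)
        J=P[j];print("roof",j.sum(),np.median(J[:,2]) if j.any() else 0)
        for y in range(-40,200,20):
            s=J[abs(J[:,1]-y)<6]
            if len(s)>5: print(y,s[:,0].min().round(1),end=' ')
        f=(P[:,2]>20)&(P[:,2]<122)&(P[:,0]>570)&(P[:,0]<600);print("\nfrontface",f.sum(),P[f,0].min() if f.any() else 0, P[j,1].min(), P[j,1].max())
E
```

```text
clock: 5.18
eef_pos: [430.1, 44.6, 329.4]
eef_rot: [-3.141, -0.0, 1.589]
wrist_force: [0.5, -0.1, -3.7]
finger_gap: 21.8
finger_force: 55.0
clock: 5.42
eef_pos: [430.6, 41.8, 330.3]
eef_rot: [-3.142, 0.0, 1.585]
wrist_force: [0.1, -0.5, -2.8]
finger_gap: 22.0
finger_force: 55.0
wrist 1769
[519.   44.5 110.8] dir [ 1.     0.017 -0.005] tip [554.   45.1 110.6] start [484.9  43.9 111. ]
490 top z 113.5 y 38.1 48.6
505 top z 113.6 y 38.0 48.6
520 top z 114.0 y 38.2 49.0
535 top z 113.7 y 38.8 49.0
550 top z 113.9 y 38.7 49.3
roof 13574 130.41637000680956
-20 583.3 0 582.5 20 582.3 40 582.2 60 581.9 80 581.5 100 581.6 120 580.9 140 580.6 160 580.2 180 580.3 
frontface 28796 580.0200665456254 -22.062104974431676 175.0093093670643
top 2
scene 42
[518.   42.9 110.3] dir [ 0.999  0.049 -0.003] tip [553.3  44.7 110.2] start [485.5  41.3 110.4]
490 top z 116.7 y 36.8 48.1
505 top z 113.1 y 37.5 46.9
520 top z 114.3 y 39.3 49.4
535 top z 112.3 y 38.6 48.9
550 top z 111.7 y 40.5 48.9
```

View pics/wrist2.png

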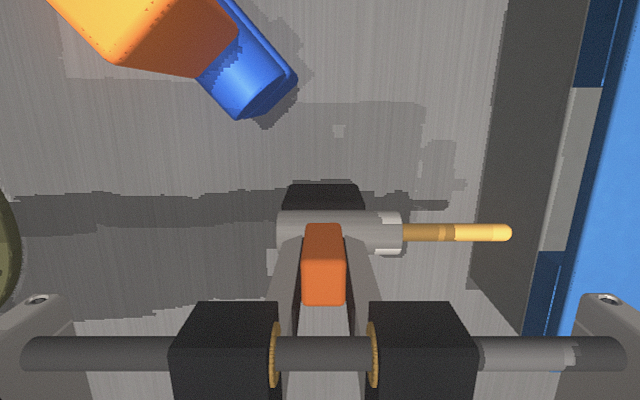

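```bash
python3 -m creep '{"slide":[[0,0,-0.23],[0,0,0]],"turn":[0,0],"claw":[0,0]}'; python3 - <<'E'
from h import *
n="wrist"; p,d=manip.camera(n);P,u,v=pts(n,d)
f=(P[:,2]>120)&(P[:,2]<128)&(P[:,0]<590)&(P[:,0]>570);print("cheek/roof front",f.sum(),np.median(P[f],0))
f=(P[:,2]>40)&(P[:,2]<90)&(P[:,0]<595)&(P[:,0]>570)
print("base front",f.sum(), np.polyfit(P[f,1],P[f,0],1))
# blue roof/cheek front face vs y ; floor of tunnel
f=(P[:,2]>93)&(P[:,2]<100)&(P[:,0]>588)&(P[:,0]<640);Q=P[f];print("floor",f.sum(),np.percentile(Q,[0.5,5,50,95,99.5],axis=0).round(1).tolist())
f=(P[:,2]>98)&(P[:,2]<116)&(P[:,0]<592)&(P[:,0]>572);Q=P[f];h=np.histogram(Q[:,1],np.arange(-60,200,5));print("cheek",f.sum(),[(int(a),int(b)) for a,b in zip(h[1],h[0])])
E
```

```text
clock: 5.82
eef_pos: [430.5, 42.5, 327.7]
eef_rot: [-3.141, -0.0, 1.586]
wrist_force: [-0.2, -0.3, -3.7]
finger_gap: 21.5
finger_force: 55.0
cheek/roof front 3789 [582.79846867  98.43223819 124.22370225]
base front 13362 [-1.36959691e-02  5.83957219e+02]
floor 3527 [[588.1, 25.3, 94.9], [588.6, 30.3, 95.4], [594.9, 84.5, 96.5], [601.2, 131.0, 97.6], [602.4, 135.2, 98.5]]
cheek 3817 [(-60, 0), (-55, 0), (-50, 0), (-45, 6), (-40, 37), (-35, 69), (-30, 113), (-25, 102), (-20, 120), (-15, 121), (-10, 115), (-5, 124), (0, 127), (5, 128), (10, 133), (15, 129), (20, 160), (25, 116), (30, 1), (35, 0), (40, 2), (45, 1), (50, 0), (55, 1), (60, 0), (65, 3), (70, 1), (75, 3), (80, 2), (85, 1), (90, 1), (95, 3), (100, 0), (105, 1), (110, 1), (115, 0), (120, 3), (125, 2), (130, 4), (135, 227), (140, 221), (145, 228), (150, 238), (155, 242), (160, 248), (165, 246), (170, 258), (175, 244), (180, 35), (185, 0), (190, 0)]
```

Opening runs y ≈ 28…136, floor reads 96.5 and the front is at x ≈ 583, so everything agrees. Enter the tunnel.

```bash
python3 -m creep '{"slide":[[1.5,0,0],[1.5,0.03,0],[1.5,0.03,0],[1,0,0],[0.8,0.03,0],[0.4,0,0],[0.2,0,0],[0,0,0]],"turn":[0,0,0,0,0,0,0,0],"claw":[0,0,0,0,0,0,0,0]}'; python3 -m creep '{"slide":[[0.2,0,0],[0.2,0,0],[0,0,0]],"turn":[0,0,0],"claw":[0,0,0]}'
```

```text
clock: 6.88
eef_pos: [499.4, 43.5, 327.8]
eef_rot: [-3.142, -0.0, 1.586]
wrist_force: [-0.0, -0.2, -3.5]
finger_gap: 21.2
finger_force: 55.0
clock: 7.25
eef_pos: [503.6, 43.5, 327.9]
eef_rot: [3.142, -0.0, 1.586]
wrist_force: [-0.2, 0.1, -3.4]
finger_gap: 21.7
finger_force: 55.0
```

```bash
python3 -m creep '{"slide":[[0.2,0,0],[0,0,0]],"turn":[0,0],"claw":[0,0]}'; python3 -m creep '{"slide":[[0.2,0,0],[0,0,0]],"turn":[0,0],"claw":[0,0]}'
```

```text
clock: 7.5
eef_pos: [505.5, 43.5, 327.8]
eef_rot: [-3.141, -0.0, 1.586]
wrist_force: [-2.3, -0.6, -2.4]
finger_gap: 21.6
finger_force: 55.0
clock: 7.75
eef_pos: [507.6, 43.5, 327.8]
eef_rot: [-3.141, -0.0, 1.586]
wrist_force: [-1.3, -0.8, -2.2]
finger_gap: 21.6
finger_force: 55.0
```

```bash
python3 -m creep '{"slide":[[0.2,0,0],[0,0,0]],"turn":[0,0],"claw":[0,0]}'; python3 -c "
from cell import manip
s=manip.read_state();print(s['wrist_force'],s['moment'])"; python3 -m creep '{"slide":[[0.1,0,0],[0,0,0]],"turn":[0,0],"claw":[0,0]}'
```

```text
clock: 8.0
eef_pos: [509.6, 43.5, 327.8]
eef_rot: [-3.141, -0.0, 1.586]
wrist_force: [-2.7, -1.1, -2.6]
finger_gap: 22.2
finger_force: 55.0
[-2.69920496 -1.07276193 -2.56514467] [0.00198466 0.59704832 0.0254481 ]
clock: 8.25
eef_pos: [510.5, 43.5, 327.8]
eef_rot: [-3.141, 0.0, 1.586]
wrist_force: [-4.5, 0.1, -3.2]
finger_gap: 21.9
finger_force: 55.0
```

Contact, spring about 6 mm in. Sweep +y.

```bash
python3 -m creep '{"slide":[[0,0.2,0],[0,0.2,0],[0,0.2,0]],"turn":[0,0,0],"claw":[0,0,0]}'; python3 -m creep '{"slide":[[0,0.2,0],[0,0.2,0]],"turn":[0,0],"claw":[0,0]}';
```

```text
clock: 8.62
eef_pos: [510.5, 49.6, 327.8]
eef_rot: [-3.141, 0.0, 1.586]
wrist_force: [-3.5, -1.8, -4.4]
finger_gap: 21.7
finger_force: 55.0
clock: 8.88
eef_pos: [510.6, 53.9, 327.9]
eef_rot: [3.141, -0.0, 1.586]
wrist_force: [-3.0, 3.4, -4.1]
finger_gap: 22.1
finger_force: 55.0
```

```bash
python3 -m creep '{"slide":[[-0.02,0.2,0],[0,0.2,0]],"turn":[0,0],"claw":[0,0]}'; python3 -c "
from cell import manip
print(manip.read_state()['moment'])"
```

```text
clock: 9.12
eef_pos: [510.5, 57.6, 328.1]
eef_rot: [3.141, 0.0, 1.586]
wrist_force: [0.2, -0.7, -4.1]
finger_gap: 21.7
finger_force: 55.0
[-0.02614724 -0.05298533 -0.02311996]
```

Spring force dropped to zero at TCP y ≈ 57.6, so probably in the hole. Advance carefully.

```bash
python3 -m creep '{"slide":[[0.2,0,0],[0.2,0,0]],"turn":[0,0],"claw":[0,0]}'; python3 -m creep '{"slide":[[0.2,0,0],[0.2,0,0]],"turn":[0,0],"claw":[0,0]}'; python3 -c "
from cell import manip
print(manip.read_state()['moment'])"
```

```text
clock: 9.38
eef_pos: [514.5, 57.5, 327.9]
eef_rot: [3.141, 0.0, 1.586]
wrist_force: [0.5, 0.1, -3.2]
finger_gap: 21.7
finger_force: 55.0
clock: 9.62
eef_pos: [518.5, 57.5, 327.8]
eef_rot: [3.142, -0.0, 1.586]
wrist_force: [0.4, 0.5, -3.8]
finger_gap: 21.7
finger_force: 55.0
[-0.08064625 -0.00544223 -0.00645075]
```

```bash
python3 -m creep '{"slide":[[0.3,0.01,0],[0.3,0,0],[0.3,0.01,0],[0.2,0,0],[0,0,0]],"turn":[0,0,0,0,0],"claw":[0,0,0,0,0]}'; python3 -m creep '{"slide":[[0.1,0,0],[0.1,0,0]],"turn":[0,0],"claw":[0,0]}'; python3 -m creep '{"slide":[[0.1,0,0],[0,0,0]],"turn":[0,0],"claw":[0,0]}'
```

```text
clock: 10.25
eef_pos: [529.4, 57.7, 327.8]
eef_rot: [-3.141, 0.0, 1.586]
wrist_force: [-0.1, -0.3, -3.5]
finger_gap: 21.6
finger_force: 55.0
clock: 10.5
eef_pos: [531.3, 57.7, 327.9]
eef_rot: [3.142, 0.0, 1.586]
wrist_force: [-0.4, -0.2, -4.1]
finger_gap: 21.8
finger_force: 55.0
clock: 10.75
eef_pos: [532.4, 57.7, 327.8]
eef_rot: [3.142, -0.0, 1.586]
wrist_force: [0.4, -0.9, -3.3]
finger_gap: 21.9
finger_force: 55.0
```

```bash
python3 -m creep '{"slide":[[0.1,0,0],[0,0,0]],"turn":[0,0],"claw":[0,0]}'; python3 -m creep '{"slide":[[0.05,0,0],[0,0,0]],"turn":[0,0],"claw":[0,0]}'; python3 -c "
from cell import manip
print(manip.read_state()['moment'])"
```

```text
clock: 11.0
eef_pos: [533.4, 57.7, 327.8]
eef_rot: [-3.142, 0.0, 1.586]
wrist_force: [-0.4, 0.5, -3.7]
finger_gap: 21.7
finger_force: 55.0
clock: 11.25
eef_pos: [533.7, 57.7, 327.8]
eef_rot: [-3.141, -0.0, 1.586]
wrist_force: [-4.0, -1.0, -1.5]
finger_gap: 21.5
finger_force: 55.0
[-0.05252354  0.7457273  -0.03883314]
```

Home against the jig (Fx −4 N at x = 533.7, as predicted). Lower until the rod rests on the floor.

```bash
python3 -m creep '{"slide":[[0,0,-0.1],[0,0,0]],"turn":[0,0],"claw":[0,0]}'; python3 -m creep '{"slide":[[0,0,-0.05],[0,0,0]],"turn":[0,0],"claw":[0,0]}';  python3 -c "
from cell import manip
print(manip.read_state()['moment'])"
```

```text
clock: 11.5
eef_pos: [533.7, 57.7, 326.6]
eef_rot: [-3.141, 0.0, 1.586]
wrist_force: [-5.7, 0.3, -2.4]
finger_gap: 21.6
finger_force: 55.0
clock: 11.75
eef_pos: [533.7, 57.7, 326.6]
eef_rot: [-3.141, 0.0, 1.586]
wrist_force: [-8.2, 0.0, 2.0]
finger_gap: 21.5
finger_force: 55.0
[-0.11153776  1.42443812 -0.0522729 ]
```

```bash
python3 -m creep '{"slide":[[0,0,0],[0,0,0]],"turn":[0,0],"claw":[0,0]}' 15; python3 -m creep '{"slide":[[0,0,0],[0,0,0],[0,0,0],[0,0,0]],"turn":[0,0,0,0],"claw":[0.3,0.35,0.48,0.48]}'; python3 - <<'E'
from h import *
n="wrist"; p,d=manip.camera(n);cv2.imwrite("pics/w3.png",p[:,:,::-1])
s=manip.read_state();print(s['wrist_force'],s['moment'])
E
```

```text
clock: 12.0
eef_pos: [533.6, 57.7, 326.6]
eef_rot: [-3.141, -0.0, 1.586]
wrist_force: [-9.0, -0.6, 2.1]
finger_gap: 21.7
finger_force: 15.0
clock: 12.5
eef_pos: [533.9, 57.7, 326.5]
eef_rot: [3.141, -0.0, 1.586]
wrist_force: [0.3, -0.7, 0.6]
finger_gap: 44.7
finger_force: 0.0
[-0.54368056  1.40582747 -0.00845865] [ 0.00414195 -0.08364456  0.01286058]
```

View pics/w3.png

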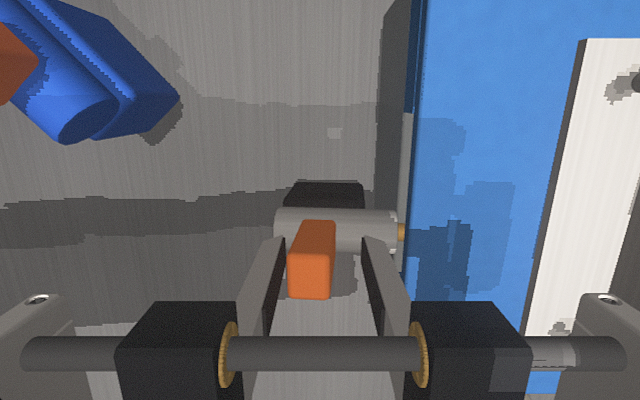

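Released: grip at (312,255) leans back a little and a sliver of brass shows at (401,232). I'll check how far the barrel is from home.

```bash
python3 - <<'E'
from h import *
n="wrist"; p,d=manip.camera(n)
P,u,v=pts(n,d);hsv=cv2.cvtColor(p,cv2.COLOR_RGB2HSV)[v,u].astype(int)
near=(P[:,0]>460)&(P[:,0]<600)&(abs(P[:,1]-60)<25)
b=near&(hsv[:,1]<70)&(P[:,2]>105)&(P[:,2]<130)&(v<265)&(v>205)&(abs(P[:,1]-59)<5)
Q=P[b]
for x in range(500,592,6):
    k=abs(Q[:,0]-x)<3
    if k.any(): print(x,k.sum(),np.percentile(Q[k,2],[50,90]).round(1),end='; ')
print()
r=near&(hsv[:,1]>110)&(P[:,2]<122)&(P[:,0]>565)&(P[:,0]<595)&(abs(hsv[:,0]-19)<10)
print("brass",r.sum(),np.percentile(P[r],[2,50,98],axis=0).round(1) if r.any() else 0)
g=near&(hsv[:,1]>150)&(P[:,2]>130)&(P[:,0]<565);print("grip hi",P[g].mean(0),P[g].min(0),P[g].max(0))
for row in (222,228,232,236,240): 
    k=(v==row)&(u>385)&(u<412);print(row,[(int(a),int(x),int(z)) for a,x,z in zip(u[k],P[k,0],P[k,2])])
f=(P[:,2]>120)&(P[:,2]<127)&(P[:,0]<592)&(P[:,0]>575)&(abs(P[:,1]-60)<60);print("front",f.sum(),np.median(P[f],0))
E
```

```text
500 25 [108.2 110. ]; 506 107 [109. 110.]; 512 150 [109.7 111.2]; 518 36 [109.7 110.5]; 542 74 [112.6 113.6]; 548 137 [113.  114.1]; 554 152 [113.7 114.9]; 560 76 [113.8 114.6]; 566 76 [114.4 115.3]; 572 117 [115.2 116.1]; 578 129 [115.6 116.5]; 584 19 [121.3 122.6]; 
brass 104 [[582.8  53.9 102.8]
 [584.7  60.6 107. ]
 [586.7  65.9 120.8]]
grip hi [527.9019235   62.11977373 157.19217762] [509.64157516  44.90545444 130.07532051] [557.81901323  82.85325524 247.00945616]
222 [(386, 573, 111), (387, 574, 111), (388, 574, 112), (389, 575, 111), (390, 576, 111), (391, 576, 112), (392, 577, 112), (393, 577, 112), (394, 578, 112), (395, 579, 110), (396, 580, 111), (397, 584, 96), (398, 584, 96), (399, 585, 97), (400, 586, 96), (401, 587, 96), (402, 587, 96), (403, 588, 96), (404, 589, 96), (405, 583, 121), (406, 583, 123), (407, 582, 126), (408, 582, 128), (409, 582, 130), (410, 583, 129), (411, 584, 130)]
228 [(386, 573, 113), (387, 574, 114), (388, 574, 113), (389, 575, 113), (390, 575, 114), (391, 576, 114), (392, 577, 114), (393, 577, 113), (394, 578, 114), (395, 579, 114), (396, 579, 1
[... 951 characters left out ...]
400, 584, 107), (401, 585, 107), (402, 585, 107), (403, 586, 108), (404, 583, 122), (405, 583, 124), (406, 582, 127), (407, 582, 129), (408, 583, 129), (409, 583, 129), (410, 584, 130), (411, 585, 129)]
240 [(386, 573, 116), (387, 574, 115), (388, 574, 115), (389, 575, 116), (390, 576, 116), (391, 576, 116), (392, 577, 116), (393, 578, 115), (394, 578, 116), (395, 579, 117), (396, 579, 116), (397, 583, 105), (398, 583, 106), (399, 584, 106), (400, 584, 106), (401, 585, 107), (402, 586, 106), (403, 583, 119), (404, 583, 122), (405, 582, 125), (406, 583, 125), (407, 583, 128), (408, 583, 129), (409, 583, 130), (410, 584, 129), (411, 585, 130)]
front 417 [582.83345671  81.60287122 123.84090475]
```

The barrel is tilted ~5° rear-down by its own weight (as the clearances allow), with its lower edge at the jig front. A gentle nudge with the rear finger will make sure it is home.

```bash
python3 -m creep '{"slide":[[0.3,0,0],[0.2,0,0],[0,0,0]],"turn":[0,0,0],"claw":[0.48,0.48,0.48]}'; python3 -m creep '{"slide":[[0.1,0,0],[0.1,0,0],[0,0,0]],"turn":[0,0,0],"claw":[0.48,0.48,0.48]}'; python3 -m creep '{"slide":[[0.1,0,0],[0,0,0]],"turn":[0,0],"claw":[0.48,0.48]}'
```

```text
clock: 12.98
eef_pos: [538.8, 57.7, 326.4]
eef_rot: [-3.14, 0.0, 1.586]
wrist_force: [-5.1, 0.6, 3.6]
finger_gap: 45.5
finger_force: 2.6
clock: 13.35
eef_pos: [540.6, 57.7, 326.6]
eef_rot: [-3.14, 0.0, 1.586]
wrist_force: [-8.0, 1.2, 6.3]
finger_gap: 45.1
finger_force: 3.9
clock: 13.6
eef_pos: [541.6, 57.7, 326.6]
eef_rot: [-3.14, -0.0, 1.586]
wrist_force: [-8.6, 0.4, 6.7]
finger_gap: 45.3
finger_force: 3.8
```

```bash
python3 -m creep '{"slide":[[-0.2,0,0],[-0.2,0,0],[-0.2,0,0],[-0.4,0,0],[0,0,0],[0,0,0]],"turn":[0,0,0,0,0,0],"claw":[0.48,0.48,0.48,0.48,0.48,0.48]}'; python3 - <<'E'
from h import *
n="wrist"; p,d=manip.camera(n)
P,u,v=pts(n,d);hsv=cv2.cvtColor(p,cv2.COLOR_RGB2HSV)[v,u].astype(int)
b=(hsv[:,1]<70)&(P[:,2]>105)&(P[:,2]<130)&(v<265)&(v>205)&(abs(P[:,1]-59)<5)&(P[:,0]<590)&(P[:,0]>495)
Q=P[b];k=Q[:,0]<582;print("slope",np.polyfit(Q[k,0],Q[k,2],1))
for row in (228,232,240): 
    k=(v==row)&(u>390)&(u<408);print(row,[(int(a),round(float(x),1),int(z)) for a,x,z in zip(u[k],P[k,0],P[k,2])])
E
```

```text
clock: 14.35
eef_pos: [531.9, 57.7, 326.4]
eef_rot: [3.141, -0.0, 1.586]
wrist_force: [-0.3, 0.2, -0.0]
finger_gap: 45.1
finger_force: 0.0
slope [ 0.08354692 67.47206346]
228 [(391, 574.6, 113), (392, 575.1, 114), (393, 575.7, 114), (394, 576.4, 114), (395, 577.0, 114), (396, 577.7, 113), (397, 578.3, 114), (398, 579.0, 113), (399, 579.5, 114), (400, 580.1, 114), (401, 582.7, 106), (402, 583.5, 106), (403, 584.1, 106), (404, 584.6, 106), (405, 585.5, 105), (406, 586.1, 106), (407, 586.6, 106)]
232 [(391, 574.5, 115), (392, 575.2, 114), (393, 575.7, 115), (394, 576.1, 116), (395, 577.1, 114), (396, 577.6, 115), (397, 578.3, 114), (398, 578.8, 115), (399, 579.7, 114), (400, 580.1, 115), (401, 582.5, 108), (402, 583.0, 108), (403, 584.2, 106), (404, 584.5, 107), (405, 585.3, 107), (406, 585.7, 108), (407, 586.9, 106)]
240 [(391, 574.4, 117), (392, 575.3, 116), (393, 575.9, 116), (394, 576.5, 116), (395, 577.2, 115), (396, 577.7, 116), (397, 578.3, 116), (398, 578.8, 117), (399, 579.9, 115), (400, 580.6, 115), (401, 583.5, 106), (402, 584.0, 106), (403, 584.8, 106), (404, 585.5, 106), (405, 585.9, 107), (406, 586.7, 106), (407, 583.0, 122)]
```

Position unchanged by the nudge: home. Lift clear.

```bash
python3 -m creep '{"slide":[[0,0,1],[0,0,1.5],[0,0,2],[0,0,3],[0,0,4],[-2,0,3],[-3,0,0],[0,0,0]],"turn":[0,0,0,0,0,0,0,0],"claw":[0.48,0.48,0.48,0.48,0.48,0.48,0.48,0.48]}'; python3 - <<'E'
from h import *
n="wrist"; p,d=manip.camera(n);cv2.imwrite("pics/w4.png",p[:,:,::-1])
E
```

```text
clock: 15.4
eef_pos: [480.6, 57.7, 473.2]
eef_rot: [3.139, -0.0, 1.586]
wrist_force: [0.3, 0.9, 0.2]
finger_gap: 45.4
finger_force: 0.0
```

View pics/w4.png

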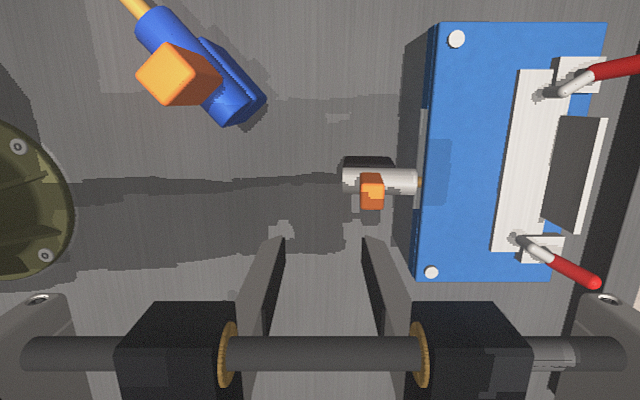

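The plunger stays in the jig, with its barrel at (380,180) up against the front at column 418, and the gripper is clear. Handing in.

```bash
python3 -c "
from cell import manip
print(manip.sign_off())"
```

```text
the job is handed in; nothing more can be done
None
```

I pushed the small steel plunger's rod through the stop bar's hole until the barrel was home, then let go and handed the job in at about 15 s; it now sags about 5° rear-down, with its lower front edge at the jig and a gap of about 2.5 mm at the top. No wrist reading passed about 11 N, and no other object was touched.

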